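# Weigh a jar of glass frit on the beam balance

### The arm

A 6-joint arm with a two-finger parallel gripper is mounted at the origin on the work surface. World frame = base frame: x ahead of the robot, y to its left, z up, the work surface at z = 0. Lengths are in m, angles in degrees, forces in N, time in s.
With the tool pointing down it reaches from about 0.4 to 0.825 m from the base axis. Payload 7 kg.
Tool frame: the origin (TCP) lies at the very end of the fingers, on their centre line; the grasp point (between the pads) lies 19 mm behind it (r.grasp_offset is the z of the grasp point in the tool frame, in m); z points along the fingers, y is the direction in which the jaws open and shut (so a half turn about z gives the same grasp; the last joint's range is limited). The gripper opens to 88 mm and grips with 3 to 60 N. Pads are 19 mm wide; open, the fingers measure 130 mm over their backs; the gripper's body (78 mm by 193 mm) begins 47 mm behind the grasp point.
Start: joints at [-58.78, 20.546, 0.682, 0, -70.136, -16.507], TCP at [0.171, -0.653, 0.227] pointing down, gripper open.
Joint ranges: [-176.03, 176.03], [-82.01, 121.73], [-58.28, 71.71], [-173.87, 95.51], [-174.79, -0.11], [-173.66, 173.66]. Speed limits (degrees/s): [136.94, 136.94, 172.46, 180, 180, 180].

### API

Orientations are given as [roll, pitch, yaw] about the fixed x, y, z axes, in that order (R = Rz(yaw) Ry(pitch) Rx(roll)).
In Python, from plant import r gives the robot as it stands.
- The arm moves only by the tool carry_out, never from a script. Its argument "plan" is a list of rows, each a list of 6 numbers: the shift along the world's x, y, z in m, then the turn, a rotation vector about the world's x, y, z in rad. In form: [[tx, ty, tz, wx, wy, wz], ...]. A call has 1 to 12 rows; each row shifts and turns the pose as measured when the row begins; what a row does not reach is not made up. A row lasts 1/12 s, in which the tool goes at most 41.7 mm and 7.16 degrees, less where a joint would pass 70% of its speed; a pose out of reach is approached as far as the arm can. A call with a gripper value outside its range is refused whole. "fingers" is the closure, from -1 (fully open) to 1 (shut), set as the call begins (left out, the last holds). The fingers move at their own pace and stop on an object; "force" is the grip in N (left out, the last holds). Time passes only in rows, so rows that do not move let the fingers close. It gives the time, the measured TCP pose, the force and the opening at its end, in the units of the state.
- r.get_state(): the state, without advancing time (a new reading comes with each control period).
- r.capture(name): name is "scene" or "top"; returns the picture (384x512x3 uint8, red, green, blue); there is no depth.
- r.camera_model(name): a dict with "fov_y" (degrees; the focal length in pixels is half the picture's height over the tangent of half this angle, whatever the lens; pixels are square), "cx", "cy" (the principal point, pixels), "R" (3x3) and "t" (3): a world point X has camera coordinates R X + t. Camera axes: x right, y down, z forward; pixel columns grow to the right and rows downward; lengths in m; the calibration is good to about 2 mm. A picture is of the moment at which its call begins. camera_model takes no time and is no camera call.
- r.close_job(): hands the job in, once; it reports no verdict.
The state is a dict: "time_s": time; "joints": joint angles; "qd": joint speeds; "joint_torque": joint torques, N m; "tcp_pos": TCP position; "eef_rot": TCP orientation; "contact_force": force on the tool from outside, world axes, zero at the start; "moment": the same for the moment, N m; "gripper_width": finger opening in m.
Only numpy, scipy, OpenCV 4.12 (cv2) and the standard library are available. Lean on these libraries where they do the work, as an engineer would, in place of code of your own. Each camera call takes 0.05 s, during which the arm holds its last target.

### The job

Weigh the squat jar of glass frit on the beam balance: set it upright and gently in the middle of the hung pan and let go, then slide the poise out along the bar until the beam floats free and comes to rest level, with the pointer at the zero line. Handle the balance lightly, never forcing the beam against its stops or dropping the jar, and leave the other things on the bench alone.

Things in the scene. Friction and masses are not known exactly. Their poses are not given: they have to be found in the camera images.
- jar_center (a point): centre of the squat jar to be weighed (half-way up): a clear round screw-lid jar 54 mm in diameter and 78 mm tall; the lid is the top 18 mm, 52 mm in diameter. It stands upright on the bench (bottom at z = 0). Its weight is not known beforehand: 180 to 320 g
- balance: bench beam balance, fixed. Origin on the bench under the pivot; its +y axis points from the pivot to the hung pan, -y along the graduated bar, z up. Base plate (x -65 to 65 mm, y -265 to 195, 20 high), pillar (x and y within 26, up to z 173), index post (x -15 to -9, y -264 to -240, up to z 210). Delicate: push on it with less than 15 N, squeeze the tab with 30 N at most
- pivot (a point): pivot of the beam, 165 mm above the bench. Towards -y of the balance the beam is a bar 6 by 16 mm, centred 12 mm below the pivot; towards +y a fork 156 mm wide (arms at x = 75 and -75, crosspiece at y 39 to 51, ends at y 149, 14 mm high, at pivot height, open between) that carries the pan between its arms
- beam (a joint): tilt of the beam about the pivot in rad: 0 level, positive when the poise end is down and the pan up; cushioned stops at -0.14 and 0.14, against which it must not be forced. Near balance it floats like a damped pendulum, settling in about 2 s; its rest angle then changes by about 0.018 rad for each mm of poise travel
- pan_floor (a point): centre of the upper face of the pan's floor: round steel pan 118 mm across inside, rim 9 mm high, hung by two straps (x = 63 and -63, 12 mm wide) from the fork, floor 80 mm below its arms, centre 140 mm from the pivot. It stays level as the beam tilts and yields downwards under load, up to 39 mm between the stops. Open from above and towards +y and -y
- poise (a joint): position of the poise along the bar in m: 0 at the zero mark (40 mm from the pivot), growing outwards to 0.172. The beam balances when the poise stands at 0.5 mm for each gram in the pan (empty pan: 0). The poise weighs 280 g, slides with about 1.2 N of friction and stays where it is left
- poise_tab (a point): centre of the upright finger tab on the poise: 12 mm thick (across the bar, along x of the balance), 14 mm long (along the bar), standing 32 mm above the poise block (34 by 32 mm); this point lies 16 mm above the block's top and 18 mm above the pivot when the beam is level. It tilts with the beam
- pointer (a point): tip of the pointer at the outer end of the bar, 267 mm from the pivot and 12 mm below it; it moves up and down along a white index plate with a black zero line
- cup: bystander: open paper cup, 68 mm across, 75 mm tall; origin at its foot
- glue_bottle: bystander: slim white glue bottle with a nozzle, 42 mm across, 128 mm tall; origin at its foot
- tile: bystander: small glass tile lying flat, 75 by 75 by 7 mm; origin at its underside
Not all that is in view belongs to the job. There is more than one size of the part that bears jar_center; the job needs the largest.

How it is judged:
By the outcome, as a careful person would: the job done as asked, in the order asked, and still so for the second after the job is handed in, with the robot touching nothing.
It also fails if it takes over 72 s, if anything falls off the work surface, if the arm or the gripper's body presses on something with over 40 N, if the wrist force passes 120 N, or if a joint passes its speed limit or range.

## Working session

There is one attempt and no reset: what is moved stays moved. The work goes in short steps, Python scripts to look and compute and a tool call to move; the robot and the scene stay as the last step left them, time stands still between calls to the robot, and variables do not carry over. Pictures are saved under pics/ and viewed, and the job is handed in when it is done.

Besides the shell and the picture viewer there is one more tool, called after ">>>" as name([rows], argument=value, ...), one row to a line, values as JSON. carry_out: Moves the arm, as the interface text tells. Its arguments: {"type":"object","properties":{"plan":{"type":"array"},"fingers":{"type":"number"},"force":{"type":"number"}},"required":["plan"]}

```bash
ls; mkdir -p pics
python3 - <<'E'
from plant import r
import cv2
for n in("scene","top"):
    im=r.capture(n); cv2.imwrite(f"pics/{n}0.png",im[:,:,::-1])
    m=r.camera_model(n); print(n,m)
s=r.get_state(); print(s)
print(r.grasp_offset)
E
```

```text
pics
scene {'fov_y': 52.13469213622053, 'cx': 260.2542593248968, 'cy': 196.8463682360784, 'R': array([[ 0.85226124,  0.52310768,  0.00302186],
       [ 0.41044682, -0.66510738, -0.62383137],
       [-0.32432112,  0.53290761, -0.78155313]]), 't': array([-0.45488142, -0.11224117,  1.22401583])}
top {'fov_y': 52.299347126136325, 'cx': 254.0939199319162, 'cy': 191.98924087952824, 'R': array([[ 0.0238816 , -0.99960073, -0.01510102],
       [-0.9844552 , -0.02088524, -0.1743897 ],
       [ 0.17400469,  0.01903098, -0.98456091]]), 't': array([0.02281402, 0.53507207, 0.97506334])}
{'time_s': 0.1, 'joints': array([-5.87796540e+01,  2.05877144e+01,  6.40370309e-01, -1.62773911e-02,
       -7.01355390e+01, -1.65055418e+01]), 'qd': array([-0.01577071, -0.09952206,  0.21911719, -0.03375083, -0.02470151,
        0.0461738 ]), 'joint_torque': array([ 8.60706477e-04, -5.84168351e+01,  2.93750721e+01,  7.01558501e+00,
        1.01112068e-02, -5.06882736e-05]), 'tcp_pos': array([ 0.17130293, -0.65246735,  0.22572687]), 'eef_rot': array([ 1.79916185e+02, -8.87760569e-03, -1.65290731e+02]), 'contact_force': array([-0.73361608, -0.71285456, -0.27055976]), 'moment': array([ 0.00637902, -0.01469566,  0.03161054]), 'gripper_width': 0.08779191506148118}
-0.0188
```

View pics/scene0.png

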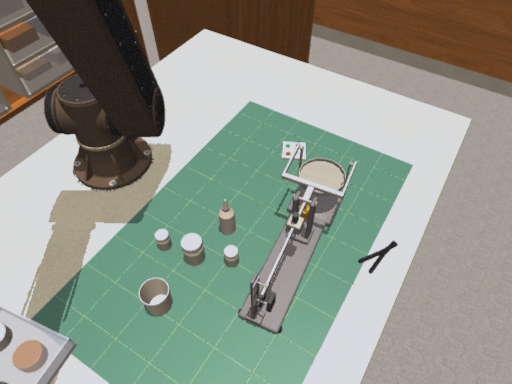

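View pics/top0.png

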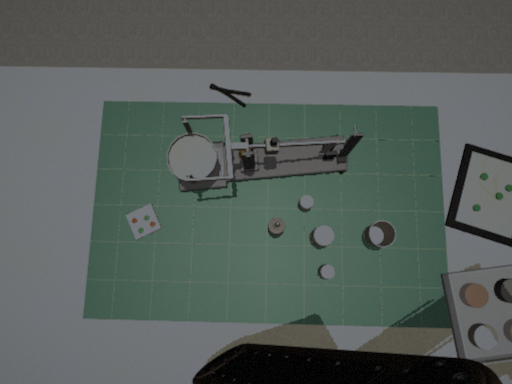

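Run:
```python
import cv2
a=cv2.imread("pics/scene0.png");b=cv2.imread("pics/top0.png")
cv2.imwrite("pics/c1.png",cv2.resize(a[130:340,130:370],None,fx=3.3,fy=2.8*1.02,interpolation=cv2.INTER_CUBIC)[:600,:800])
cv2.imwrite("pics/c2.png",cv2.resize(b[100:290,120:400],None,fx=2.85,fy=2.85,interpolation=cv2.INTER_CUBIC))
```

```text
(no output)
```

View pics/c1.png

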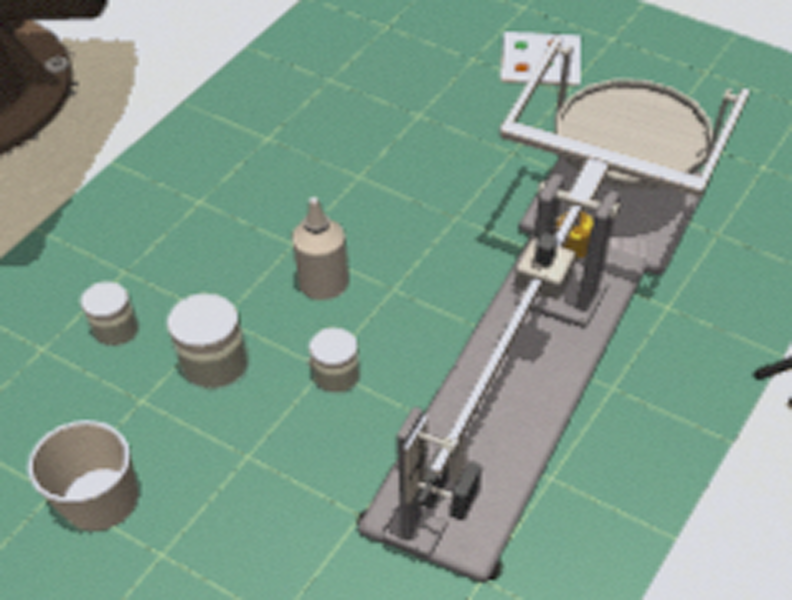

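View pics/c2.png

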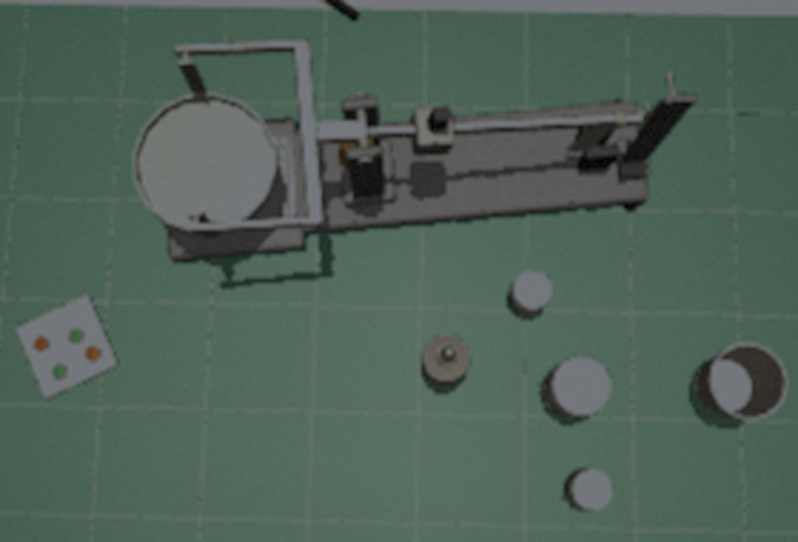

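```bash
cat > h.py <<'E'
import numpy as np,cv2
from plant import r
M={n:r.camera_model(n) for n in("scene","top")}
def ray(n,p):
    m=M[n];f=192/np.tan(np.radians(m["fov_y"]/2))
    d=m["R"].T@np.array([(p[0]-m["cx"])/f,(p[1]-m["cy"])/f,1]);o=-m["R"].T@m["t"]
    return o,d/np.linalg.norm(d)
def plane(n,p,z):
    o,d=ray(n,p);return o+d*(z-o[2])/d[2]
def tri(ps,pt):
    (o1,d1),(o2,d2)=ray("scene",ps),ray("top",pt)
    A=sum(np.eye(3)-np.outer(d,d) for d in(d1,d2));b=sum((np.eye(3)-np.outer(d,d))@o for o,d in((o1,d1),(o2,d2)))
    x=np.linalg.solve(A,b);return x,np.linalg.norm(np.cross(x-o1,d1)),
def proj(n,X):
    m=M[n];f=192/np.tan(np.radians(m["fov_y"]/2));c=m["R"]@np.asarray(X)+m["t"]
    return np.array([m["cx"]+f*c[0]/c[2],m["cy"]+f*c[1]/c[2]])
E
python3 - <<'E'
from h import *
a=cv2.imread("pics/scene0.png");b=cv2.imread("pics/top0.png")
def blobs(im,thr,box):
    x0,y0,x1,y1=box
    hsv=cv2.cvtColor(im,cv2.COLOR_BGR2HSV)[y0:y1,x0:x1]
    m=((hsv[...,1]<40)&(hsv[...,2]>thr)).astype(np.uint8)
    n,l,s,c=cv2.connectedComponentsWithStats(m)
    return [(c[i]+[x0,y0],s[i]) for i in range(1,n) if s[i][4]>20]
for nm,im,thr,box in(("scene",a,175,(140,220,260,280)),("top",b,125,(290,190,350,290))):
    for c,s in blobs(im,thr,box): print(nm,c,s,plane(nm,c,.078))
cs=cv2.resize(a[140:330,230:370],None,fx=4.2,fy=3.1);
cv2.imwrite("pics/s_pan.png",cv2.resize(a[140:235,270:370],None,fx=6,fy=6,interpolation=cv2.INTER_CUBIC))
cv2.imwrite("pics/s_bar.png",cv2.resize(a[225:335,230:330],None,fx=5.4,fy=5.4,interpolation=cv2.INTER_CUBIC))
cv2.imwrite("pics/t_pan.png",cv2.resize(b[105:200,160:290],None,fx=6,fy=6,interpolation=cv2.INTER_CUBIC))
cv2.imwrite("pics/t_bar.png",cv2.resize(b[115:190,260:370],None,fx=7,fy=7,interpolation=cv2.INTER_CUBIC))
E
```

```text
scene [160.86507937 233.96825397] [ 14   9  14  11 126] [ 0.3480731  -0.16402366  0.078     ]
scene [190.95986622 241.21070234] [ 41  13  21  18 299] [ 0.42373664 -0.14187674  0.078     ]
scene [230.5        250.42142857] [ 84  25  14  12 140] [ 0.51968494 -0.11296216  0.078     ]
scene [155.7826087  278.13043478] [ 7 57 17  3 23] [ 0.41649014 -0.26157903  0.078     ]
```

View pics/s_pan.png

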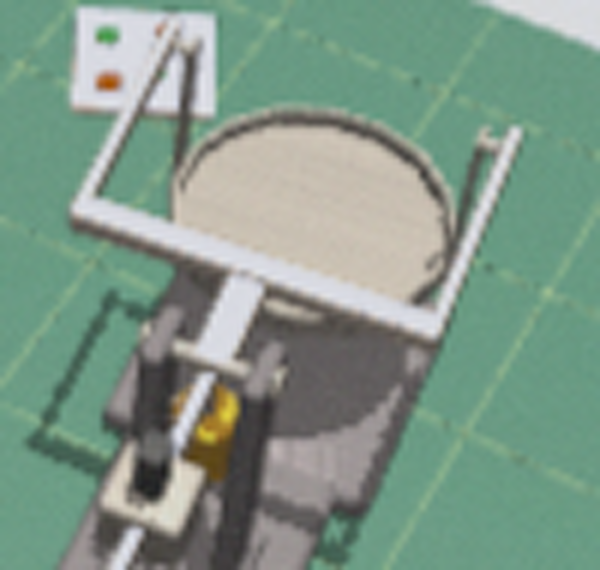

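View pics/s_bar.png

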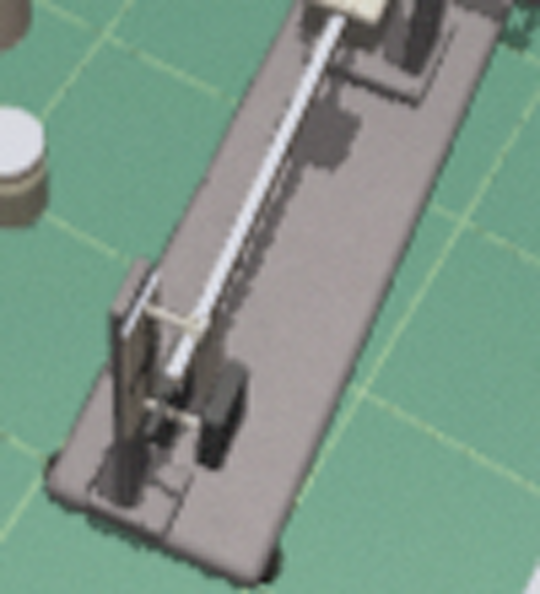

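View pics/t_pan.png

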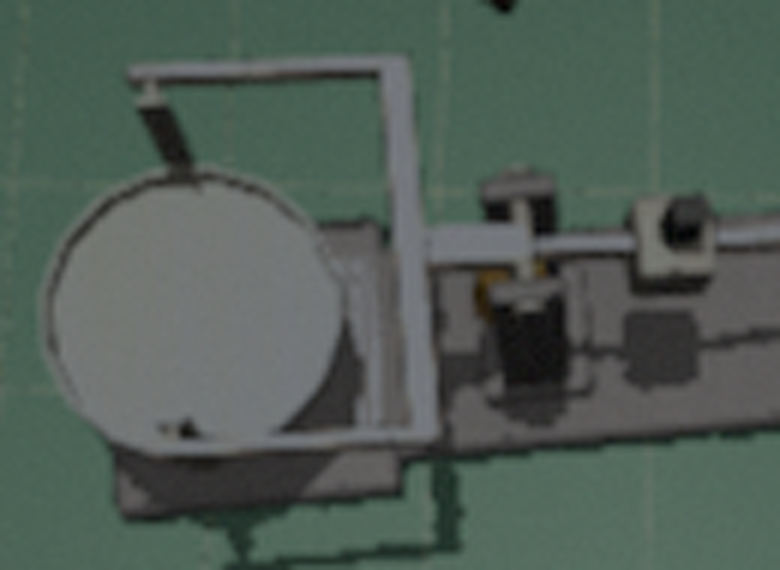

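View pics/t_bar.png

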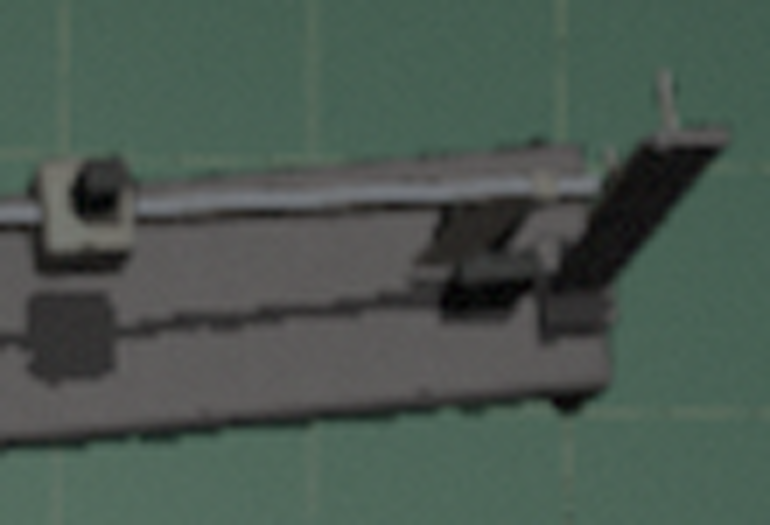

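Run:
```python
from h import *
sp=lambda u,v:np.array([270+u/6,140+v/6]);sb=lambda u,v:np.array([230+u/5.4,225+v/5.4])
tp=lambda u,v:np.array([160+u/6,105+v/6]);tb=lambda u,v:np.array([260+u/7,115+v/7])
P={"fork-x corner":(sp(82,208),tp(436,438)),"fork+x corner":(sp(436,330),tp(408,58)),"arm+x end":(sp(520,130),tp(130,68)),"arm-x end":(sp(178,22),tp(165,447)),
"pin -x":(sp(145,330),tp(525,300)),"pin +x":(sp(282,378),tp(520,172)),
"tab top":(sp(153,440),tp(686,212)),
"base near -x":(sb(52,480),tb(610,380)),"base near +x":(sb(272,572),tb(582,148)),
"index post top":(sb(130,265),tb(690,135))}
for k,(s,t) in P.items():
    x,e=tri(s,t);print(k,x.round(4),"res",round(e*1000,1))
for n,ps in(("top",[tp(118,515),tb(610,385),tb(582,148)]),("scene",[sb(52,480),sb(272,572)])):
    for p in ps: print(n,plane(n,p,.02).round(4))
print("pan top",plane("top",tp(197,318),.085))
print("tile c",plane("top",(143,222),.007),"glue",plane("top",(277,225),.1),"cup",plane("top",(382,234),.075))
b=cv2.imread("pics/top0.png")
print(b[236,323],b[202,306],b[272,328],b[158,190])
hsv=cv2.cvtColor(b,cv2.COLOR_BGR2HSV)
m=((hsv[...,1]<45)&(hsv[...,2]>100)).astype(np.uint8);m[:190]=0
n,l,s,c=cv2.connectedComponentsWithStats(m)
for i in range(1,n):
    if s[i][4]>40 and 280<c[i][0]<400 and c[i][1]<290: print(c[i],s[i],plane("top",c[i],.078))
```

```text
fork-x corner [0.5455 0.0841 0.1749] res 2.5
fork+x corner [0.6958 0.0989 0.1788] res 1.0
arm+x end [0.6846 0.2051 0.1901] res 0.1
arm-x end [0.5356 0.1842 0.1922] res 1.8
pin -x [0.5988 0.0489 0.1696] res 1.8
pin +x [0.6531 0.054  0.169 ] res 0.9
tab top [ 0.631  -0.0114  0.189 ] res 0.2
base near -x [ 0.6082 -0.214   0.0186] res 1.3
base near +x [ 0.7043 -0.2021  0.0194] res 5.2
index post top [ 0.6398 -0.1971  0.2171] res 0.4
top [0.5381 0.236  0.02  ]
top [ 0.6049 -0.2145  0.02  ]
top [ 0.7    -0.2052  0.02  ]
scene [ 0.6094 -0.2136  0.02  ]
scene [ 0.7082 -0.1988  0.02  ]
pan top [0.61280206 0.1931575  0.085     ]
tile c [0.45310632 0.33290022 0.007     ] glue [ 0.44455522 -0.02393964  0.1       ] cup [ 0.43037178 -0.28563571  0.075     ]
[124 119 115] [124 119 116] [123 119 115] [119 119 115]
[306.63815789 200.76973684] [300 194  14  14 152] [ 0.50932964 -0.09858933  0.078     ]
[324.23076923 235.05698006] [314 224  21  24 351] [ 0.42427487 -0.14214762  0.078     ]
[375.88717949 234.73846154] [369 226  15  19 195] [ 0.42797868 -0.2696043   0.078     ]
[304.09022556 266.26315789] [301 231  10  78 133] [ 0.34705322 -0.09244943  0.078     ]
[327.83030303 271.39393939] [321 264  14  16 165] [ 0.33614518 -0.1502577   0.078     ]
```

Run:
```python
from h import *
sp=lambda u,v:np.array([270+u/6,140+v/6])
tp=lambda u,v:np.array([160+u/6,105+v/6])
print("jarL",tri((190.96,241.2),(324.2,235.06)))
print("jA",tri((230.5,250.4),(306.6,200.8)))
print("jB",tri((160.9,234),(327.8,271.4)))
print("glue nozzle",tri((130+314/3.3,130+200/2.856),(120+448/2.85,100+352/2.85)))
# pan: ellipse from picked rim outer points (top crop): 
T=np.array([(197,167),(130,180),(75,230),(43,300),(60,390),(105,440),(345,290),(330,235),(270,190)],np.float32)
S=np.array([(310,105),(240,120),(185,165),(172,210),(390,135),(435,175),(456,230),(452,265)],np.float32)
for z in(.105,.1135):
    for n,P,f in(("top",T,tp),("scene",S,sp)):
        Q=np.array([plane(n,f(*p),z)[:2] for p in P])
        A=np.c_[2*Q,np.ones(len(Q))];c=np.linalg.lstsq(A,(Q**2).sum(1),rcond=None)[0]
        print(z,n,c[:2].round(4),"R",np.sqrt(c[2]+c[:2]@c[:2]).round(4))
```

```text
jarL (array([ 0.42413496, -0.1420511 ,  0.07865074]), np.float64(0.000120086885910774))
jA (array([ 0.51191393, -0.10183274,  0.05578947]), np.float64(0.0011025566436220257))
jB (array([ 0.33519294, -0.15451484,  0.05529515]), np.float64(0.0006572956084558959))
glue nozzle (array([ 0.44580014, -0.02324701,  0.12556494]), np.float64(6.919602268167077e-05))
0.105 top [0.609  0.1906] R 0.0641
0.105 scene [0.6083 0.1947] R 0.0632
0.1135 top [0.6068 0.189 ] R 0.0636
0.1135 scene [0.6107 0.1872] R 0.0625
```

>>> carry_out([
  [0.018,0.036,0,0,0,0.03],
  [0.018,0.036,0,0,0,0.03],
  [0.018,0.036,0,0,0,0.03],
  [0.018,0.036,0,0,0,0.03],
  [0.018,0.036,0,0,0,0.03],
  [0.018,0.036,0,0,0,0.03],
  [0.018,0.036,0,0,0,0.03],
  [0.018,0.036,0,0,0,0.03],
  [0.018,0.036,0,0,0,0],
  [0.018,0.036,0,0,0,0],
  [0.018,0.036,0,0,0,0],
  [0.018,0.036,0,0,0,0],
], fingers=-1, force=15)

```text
time_s: 1.1
tcp_pos: [0.3844, -0.2071, 0.2179]
eef_rot: [179.4, -0.2, -151.5]
contact_force: [0.9, -1.0, 0.5]
gripper_width: 0.0877
```

>>> carry_out([
  [0.02,0.033,0,0,0,0],
  [0.014,0.022,0,0,0,0],
  [0.004,0.008,0,0,0,0],
  [0,0,0,0,0,0],
])

```text
time_s: 1.43
tcp_pos: [0.4252, -0.1346, 0.2181]
eef_rot: [179.4, -0.1, -151.1]
contact_force: [-0.2, 0.3, 0.2]
gripper_width: 0.0878
```

>>> carry_out([
  [-0.001,-0.007,-0.03,-0.009,-0.005,0],
  [0,0,-0.038,0,0,0],
  [0,0,-0.034,0,0,0],
  [0,0,-0.02,0,0,0],
  [0,0,-0.008,0,0,0],
  [0,0,0,0,0,0],
])

```text
time_s: 1.93
tcp_pos: [0.4222, -0.1447, 0.0846]
eef_rot: [-179.9, 0.1, -151.1]
contact_force: [-0.2, -0.1, 0.2]
gripper_width: 0.0878
```

Run:
```python
from h import *
a=r.capture("scene")[:,:,::-1];b=r.capture("top")[:,:,::-1]
o=np.hstack([cv2.resize(a[160:300,120:260],(400,400),interpolation=cv2.INTER_CUBIC),cv2.resize(b[160:300,250:390],(400,400),interpolation=cv2.INTER_CUBIC)])
cv2.imwrite("pics/g1.png",o)
print(r.get_state()["tcp_pos"],r.get_state()["eef_rot"])
```

```text
[ 0.42360569 -0.14452551  0.08646612] [-179.81443236    0.23490864 -151.05666748]
```

View pics/g1.png

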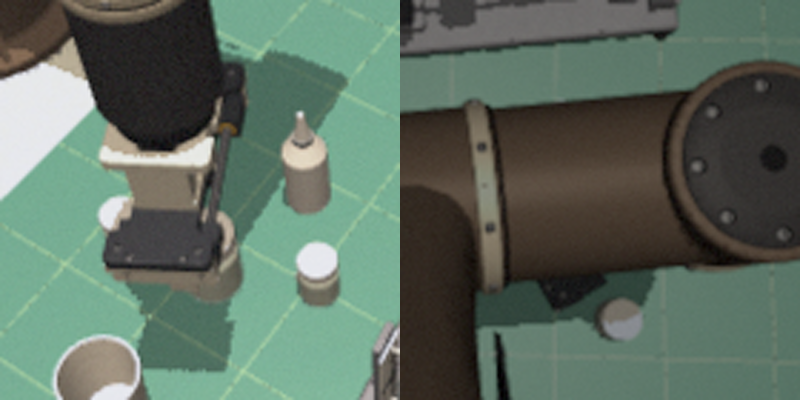

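>>> carry_out([
  [0,0.002,-0.02,0,0,0],
  [0,0.001,-0.014,0,0,0],
  [0,0,-0.006,0,0,0],
  [0,0,0,0,0,0],
])

```text
time_s: 2.37
tcp_pos: [0.4275, -0.143, 0.0502]
eef_rot: [-179.5, 0.7, -151.1]
contact_force: [-0.7, -0.2, 0.1]
gripper_width: 0.0878
```

>>> carry_out([
  [-0.003,0.001,-0.005,0.002,0.015,0],
  [0,0,0,0,0,0],
  [0,0,0,0,0,0],
])

```text
time_s: 2.62
tcp_pos: [0.4259, -0.1422, 0.0473]
eef_rot: [180.0, 0.1, -151.1]
contact_force: [0.0, -0.1, 0.9]
gripper_width: 0.0876
```

>>> carry_out([
  [-0.001,0,0,0,0,0],
  [0,0,0,0,0,0],
  [0,0,0,0,0,0],
  [0,0,0,0,0,0],
  [0,0,0,0,0,0],
  [0,0,0,0,0,0],
], fingers=1, force=15)

```text
time_s: 3.12
tcp_pos: [0.4261, -0.1421, 0.0493]
eef_rot: [-179.9, 0.3, -151.1]
contact_force: [0.1, -0.2, -1.0]
gripper_width: 0.0537
```

>>> carry_out([
  [0,0,0,0,0,0],
  [0,0,0.01,0,0,0],
  [0,0,0.02,0,0,0],
  [0,0,0.035,0,0,0],
  [0,0,0.035,0,0,0],
  [0,0,0.035,0,0,0],
  [0,0,0.03,0,0,0],
  [0,0,0,0,0,0],
])

```text
time_s: 3.78
tcp_pos: [0.4197, -0.1425, 0.2178]
eef_rot: [179.8, -0.3, -151.2]
contact_force: [1.9, -0.5, -1.4]
gripper_width: 0.0537
```

Run:
```python
from h import *
s=r.get_state();print(s["tcp_pos"],s["eef_rot"],s["contact_force"],s["gripper_width"])
a=r.capture("scene")[:,:,::-1]
cv2.imwrite("pics/g2.png",cv2.resize(a[100:330,100:370],None,fx=2.6,fy=2.6,interpolation=cv2.INTER_CUBIC))
s=r.get_state();print(s["tcp_pos"],s["eef_rot"],s["contact_force"])
```

```text
[ 0.41967543 -0.14250377  0.21780249] [ 179.75903659   -0.33203804 -151.15100464] [ 1.93989695 -0.45170415 -1.41759023] 0.053688312255621914
[ 0.41865658 -0.1421357   0.21527892] [ 179.64589479   -0.42094123 -151.18359498] [-0.01441715 -0.52049951 -2.59723631]
```

View pics/g2.png

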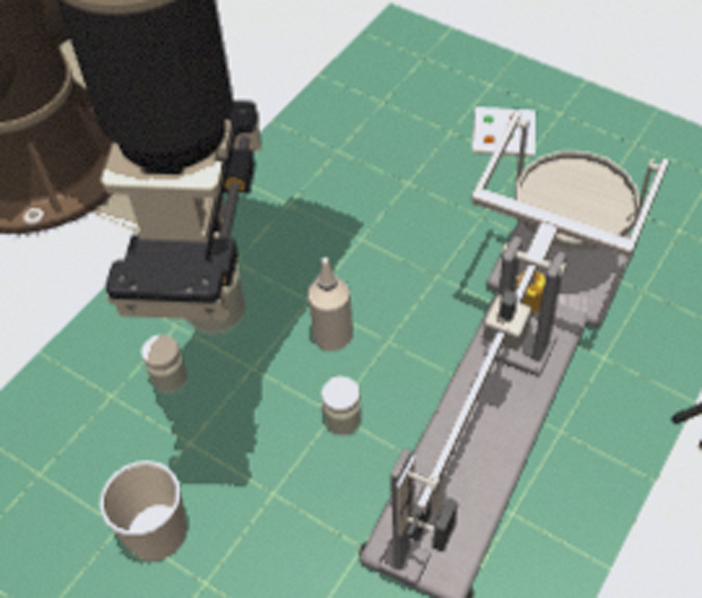

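>>> carry_out([
  [0,0,0.02,0,0,0],
  [0.004,0.008,0.03,0,0,-0.04],
  [0.01,0.017,0.02,0,0,-0.05],
  [0.015,0.026,0.005,0,0,-0.05],
  [0.018,0.031,0,0,0,-0.05],
  [0.019,0.033,0,0,0,-0.05],
  [0.019,0.033,0,0,0,-0.05],
  [0.019,0.033,0,0,0,-0.05],
  [0.019,0.033,0,0,0,-0.05],
  [0.019,0.033,0,0,0,0],
  [0.014,0.025,0,0,0,0],
  [0.008,0.014,0,0,0,0],
])

```text
time_s: 4.83
tcp_pos: [0.5768, 0.1562, 0.2742]
eef_rot: [179.3, -1.7, -175.2]
contact_force: [0.2, -0.0, -1.8]
gripper_width: 0.0533
```

>>> carry_out([
  [0,0,0,0,0,0],
  [0,0,0,0,0,0],
])

```text
time_s: 5.0
tcp_pos: [0.5768, 0.1592, 0.2686]
eef_rot: [179.5, -2.1, -175.1]
contact_force: [-0.5, -1.4, -2.3]
gripper_width: 0.0539
```

>>> carry_out([
  [0.012,0.01,0.003,-0.003,-0.018,0.01],
  [0.012,0.01,0.003,-0.003,-0.018,0.005],
  [0.007,0.006,0.002,0,0,0],
  [0,0,0.001,0,0,0],
  [0,0,0.001,0,0,0],
])

```text
time_s: 5.42
tcp_pos: [0.6087, 0.1841, 0.2769]
eef_rot: [-179.9, -0.2, -174.3]
contact_force: [-1.1, -0.2, -1.9]
gripper_width: 0.0536
```

Run:
```python
from h import *
a=r.capture("scene")[:,:,::-1];b=r.capture("top")[:,:,::-1]
s=r.get_state();print(s["tcp_pos"],s["eef_rot"],s["contact_force"],s["gripper_width"])
o=np.hstack([cv2.resize(a[80:240,240:400],(400,400),interpolation=cv2.INTER_CUBIC),cv2.resize(b[80:240,120:280],(400,400),interpolation=cv2.INTER_CUBIC)])
cv2.imwrite("pics/g3.png",o)
```

```text
[0.60855878 0.18397301 0.27711303] [-1.79871660e+02 -1.75970611e-01 -1.74278485e+02] [-0.61074831 -0.45891396 -2.55256597] 0.053365153986991036
```

View pics/g3.png

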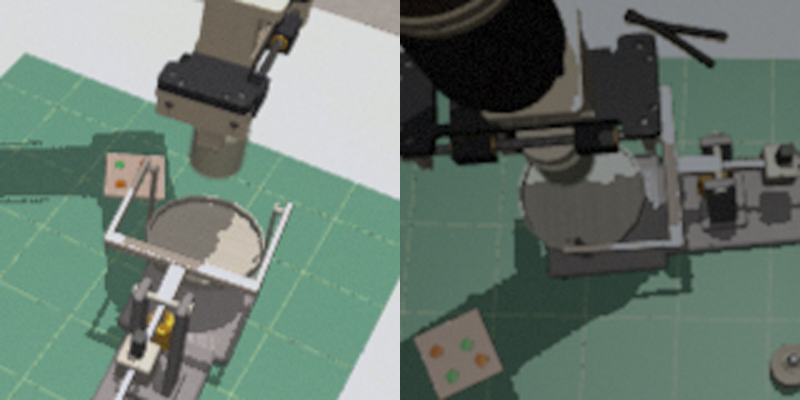

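>>> carry_out([
  [0.001,0.002,-0.015,0,0,0],
  [0,0.001,-0.025,0,0,0],
  [0,0.001,-0.025,0,0,0],
  [0,0,-0.015,0,0,0],
  [0,0,-0.006,0,0,0],
  [0,0,0.002,0,0,0],
])

```text
time_s: 6.02
tcp_pos: [0.6092, 0.1857, 0.1939]
eef_rot: [179.9, 0.1, -174.4]
contact_force: [-0.1, 0.6, -2.0]
gripper_width: 0.0534
```

>>> carry_out([
  [0.001,0.001,-0.01,0,0,0],
  [0,0,-0.01,0,0,0],
  [0,0,-0.006,0,0,0],
  [0,0,0,0,0,0],
])

```text
time_s: 6.35
tcp_pos: [0.6118, 0.1869, 0.1695]
eef_rot: [179.8, 0.4, -174.5]
contact_force: [0.1, 0.8, -2.1]
gripper_width: 0.0533
```

Run:
```python
from h import *
a=r.capture("scene")[:,:,::-1];b=r.capture("top")[:,:,::-1]
s=r.get_state();print(s["tcp_pos"],s["eef_rot"],s["contact_force"],s["gripper_width"])
o=np.hstack([cv2.resize(a[80:240,240:400],(400,400),interpolation=cv2.INTER_CUBIC),cv2.resize(b[80:240,120:280],(400,400),interpolation=cv2.INTER_CUBIC)])
cv2.imwrite("pics/g4.png",o)
```

```text
[0.61231942 0.18705939 0.17066519] [ 179.83732905    0.48148646 -174.44889185] [ 0.25053652  1.18656798 -3.04495095] 0.053347764079503916
```

View pics/g4.png

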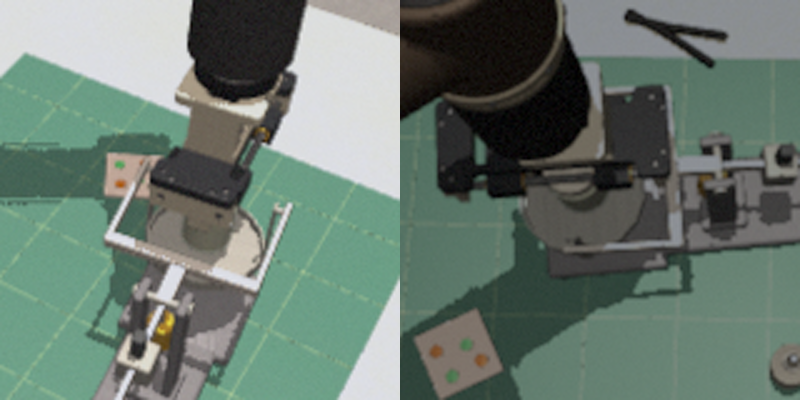

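>>> carry_out([
  [-0.002,0.001,-0.006,0,-0.005,0],
  [0,0,-0.005,0,0,0],
  [0,0,-0.003,0,0,0],
  [0,0,-0.002,0,0,0],
  [0,0,0,0,0,0],
])

```text
time_s: 6.87
tcp_pos: [0.6108, 0.1887, 0.1547]
eef_rot: [179.8, 0.9, -174.4]
contact_force: [-1.2, 0.3, -2.4]
gripper_width: 0.0536
```

>>> carry_out([
  [0,0,-0.002,0,0.015,0],
  [0,0,-0.002,0,0,0],
  [0,0,-0.002,0,0,0],
  [0,0,-0.002,0,0,0],
])

```text
time_s: 7.2
tcp_pos: [0.6114, 0.189, 0.1468]
eef_rot: [179.7, 0.1, -174.4]
contact_force: [0.0, -0.4, -1.0]
gripper_width: 0.0536
```

>>> carry_out([
  [0,0,-0.003,0,0,0],
  [0,0,-0.003,0,0,0],
  [0,0,-0.003,0,0,0],
  [0,0,-0.003,0,0,0],
])

```text
time_s: 7.53
tcp_pos: [0.6117, 0.1891, 0.1338]
eef_rot: [179.7, 0.1, -174.4]
contact_force: [-0.4, -0.5, -0.9]
gripper_width: 0.0531
```

Run:
```python
from h import *
a=r.capture("scene")[:,:,::-1];s1=r.get_state();b=r.capture("top")[:,:,::-1]
s=r.get_state();print(s["tcp_pos"],s["eef_rot"],s1["contact_force"],s["contact_force"],s["gripper_width"])
o=np.hstack([cv2.resize(a[80:240,240:400],(400,400),interpolation=cv2.INTER_CUBIC),cv2.resize(a[225:325,230:330],(400,400),interpolation=cv2.INTER_CUBIC)])
cv2.imwrite("pics/g5.png",o)
```

```text
[0.61127535 0.18889444 0.13338112] [ 1.79700394e+02  3.10620461e-02 -1.74425666e+02] [-0.62574437  1.00576728 -2.83310636] [-0.83621104  0.05973332 -1.09865411] 0.053947778090007566
```

View pics/g5.png

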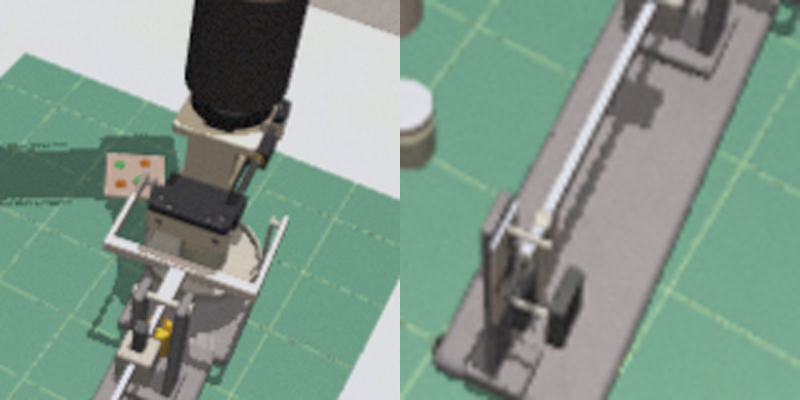

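>>> carry_out([
  [0,0,-0.003,0,0,0],
  [0,0,-0.003,0,0,0],
  [0,0,-0.003,0,0,0],
  [0,0,-0.002,0,0,0],
])

```text
time_s: 7.97
tcp_pos: [0.6117, 0.1891, 0.1221]
eef_rot: [179.7, 0.1, -174.4]
contact_force: [-0.4, -0.1, -1.7]
gripper_width: 0.0533
```

>>> carry_out([
  [0,0,-0.001,0,0,0],
  [0,0,-0.001,0,0,0],
  [0,0,-0.001,0,0,0],
])

```text
time_s: 8.22
tcp_pos: [0.6116, 0.189, 0.1183]
eef_rot: [179.7, 0.1, -174.4]
contact_force: [-0.6, -0.8, -0.9]
gripper_width: 0.0534
```

>>> carry_out([
  [0,0,-0.001,0,0,0],
  [0,0,-0.001,0,0,0],
])

```text
time_s: 8.38
tcp_pos: [0.6117, 0.1889, 0.1163]
eef_rot: [179.7, 0.1, -174.4]
contact_force: [-0.3, 0.2, -0.9]
gripper_width: 0.0536
```

>>> carry_out([
  [0,0,-0.0005,0,0,0],
  [0,0,-0.0005,0,0,0],
])

```text
time_s: 8.55
tcp_pos: [0.6117, 0.1889, 0.1152]
eef_rot: [179.7, 0.1, -174.4]
contact_force: [-0.5, -0.7, -1.5]
gripper_width: 0.0536
```

Run:
```python
from h import *
a=r.capture("scene")[:,:,::-1]
s=r.get_state();print(s["tcp_pos"],s["eef_rot"],s["contact_force"],s["gripper_width"])
o=np.hstack([cv2.resize(a[80:240,240:400],(400,400),interpolation=cv2.INTER_CUBIC),cv2.resize(a[225:325,230:330],(400,400),interpolation=cv2.INTER_CUBIC)])
cv2.imwrite("pics/g6.png",o)
```

```text
[0.61164987 0.18885181 0.11505022] [ 1.79707160e+02  8.11115117e-02 -1.74413021e+02] [-0.14148891 -0.82241751 -0.76203317] 0.0535872650913845
```

View pics/g6.png

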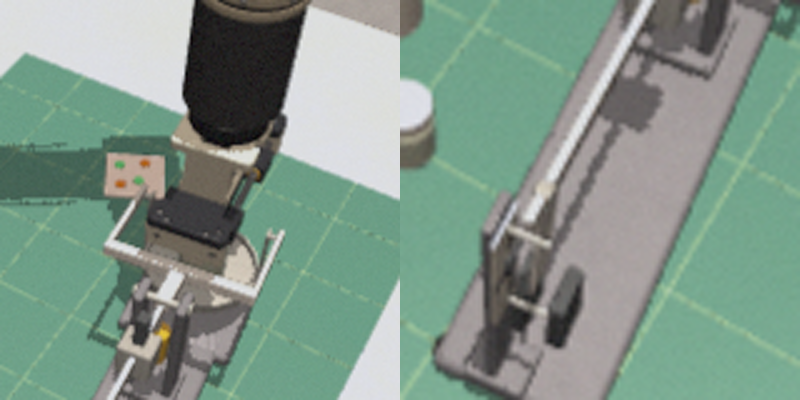

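>>> carry_out([
  [0,0,-0.0005,0,0,0],
  [0,0,-0.0005,0,0,0],
  [0,0,-0.0005,0,0,0],
])

```text
time_s: 8.85
tcp_pos: [0.6119, 0.1886, 0.1148]
eef_rot: [179.7, 0.1, -174.4]
contact_force: [-1.8, -0.3, 3.4]
gripper_width: 0.0534
```

Run:
```python
from h import *
a=r.capture("scene")[:,:,::-1]
s=r.get_state();print(s["tcp_pos"],s["contact_force"])
piv=np.array([.625,.0505,.165]);yaw=np.radians(5.8)
def B(x,y,z,th=0): # balance beam coords rel pivot, tilt th (+: -y end down)
    y,z=y*np.cos(th)-z*np.sin(th),z*np.cos(th)+y*np.sin(th)
    return piv+[x*np.cos(yaw)-y*np.sin(yaw),x*np.sin(yaw)+y*np.cos(yaw),z]
for th in(.14,0,-.1,-.14):
    print(th,"arm end",proj("scene",B(.075,.149,.007,th)).round(1),"pointer",proj("scene",B(0,-.267,-.012,th)).round(1))
cv2.imwrite("pics/g7.png",np.hstack([cv2.resize(a[150:210,320:380],(480,480),interpolation=cv2.INTER_CUBIC),cv2.resize(a[270:310,240:280],(320,480),interpolation=cv2.INTER_CUBIC)]))
```

```text
[0.61193442 0.18862842 0.1148011 ] [-2.92220357 -1.44312923  3.8039316 ]
0.14 arm end [356.7 161.3] pointer [255.6 305. ]
0 arm end [355.4 166.4] pointer [254.6 299.2]
-0.1 arm end [354.3 170.5] pointer [254.5 293.3]
-0.14 arm end [353.8 172.2] pointer [254.6 290.6]
```

View pics/g7.png

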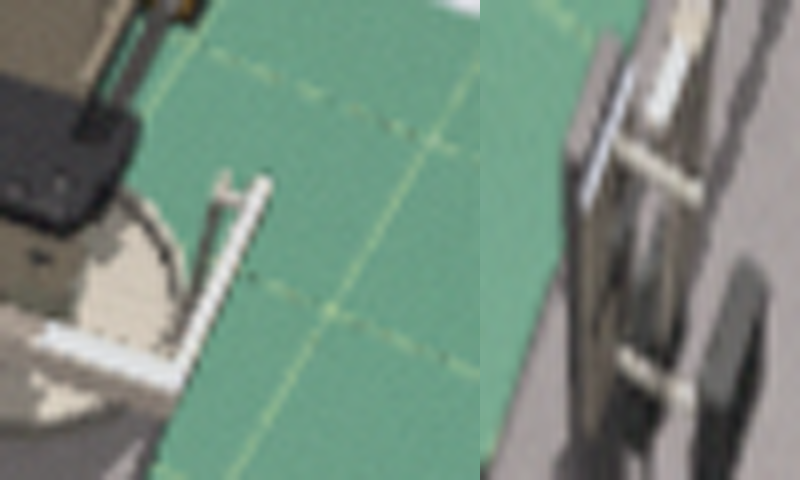

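>>> carry_out([
  [0,0,0.0005,0,0,0],
  [0,0,0.0003,0,0,0],
])

```text
time_s: 9.07
tcp_pos: [0.6118, 0.1888, 0.1155]
eef_rot: [179.7, 0.1, -174.4]
contact_force: [-0.7, -0.7, -1.7]
gripper_width: 0.0534
```

>>> carry_out([
  [0,0,-0.0005,0,0,0],
  [0,0,0,0,0,0],
])

```text
time_s: 9.23
tcp_pos: [0.6118, 0.1888, 0.1148]
eef_rot: [179.7, 0.1, -174.4]
contact_force: [-1.2, -1.5, 2.1]
gripper_width: 0.0532
```

Pressed lightly at the lower stop (a couple of N); releasing.

>>> carry_out([
  [0,0,0,0,0,0],
  [0,0,0,0,0,0],
  [0,0,0,0,0,0],
  [0,0,0,0,0,0],
], fingers=-0.6)

```text
time_s: 9.57
tcp_pos: [0.6125, 0.1892, 0.1148]
eef_rot: [179.7, 0.2, -174.4]
contact_force: [-0.9, -0.0, 1.4]
gripper_width: 0.0691
```

Run:
```python
from h import *
a=r.capture("scene")[:,:,::-1];b=r.capture("top")[:,:,::-1]
s=r.get_state();print(s["tcp_pos"],s["contact_force"],s["gripper_width"])
cv2.imwrite("pics/g8.png",np.hstack([cv2.resize(a[130:230,280:380],(400,400),interpolation=cv2.INTER_CUBIC),cv2.resize(b[100:220,140:260],(400,400),interpolation=cv2.INTER_CUBIC)]))
```

```text
[0.61246087 0.18917838 0.11476594] [ 0.86894295 -0.5965776   0.92731713] 0.07019697365636832
```

View pics/g8.png

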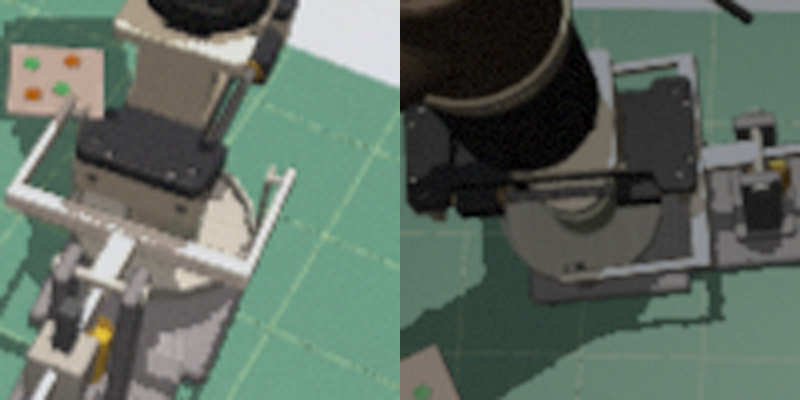

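>>> carry_out([
  [0,0,0.003,0,0,0],
  [0,0,0.006,0,0,0],
  [0,0,0.012,0,0,0],
  [0,0,0.02,0,0,0],
  [0,0,0.03,0,0,0],
  [0,0,0.035,0,0,0],
  [0,0,0.03,0,0,0],
  [0,0,0.01,0,0,0],
])

```text
time_s: 10.33
tcp_pos: [0.6093, 0.1872, 0.2656]
eef_rot: [179.9, -0.2, -174.4]
contact_force: [0.8, 0.8, 0.4]
gripper_width: 0.07
```

Run:
```python
from h import *
a=r.capture("scene")[:,:,::-1];b=r.capture("top")[:,:,::-1]
s=r.get_state();print(s["tcp_pos"],s["eef_rot"],s["contact_force"],s["gripper_width"])
cv2.imwrite("pics/g9.png",np.hstack([cv2.resize(a[130:230,280:380],(400,400),interpolation=cv2.INTER_CUBIC),cv2.resize(b[100:220,140:260],(400,400),interpolation=cv2.INTER_CUBIC)]))
```

```text
[0.60916435 0.18740073 0.26412679] [ 179.85242505   -0.21927296 -174.42609945] [-0.67848853 -0.199621   -0.12263153] 0.0699296108808576
```

View pics/g9.png

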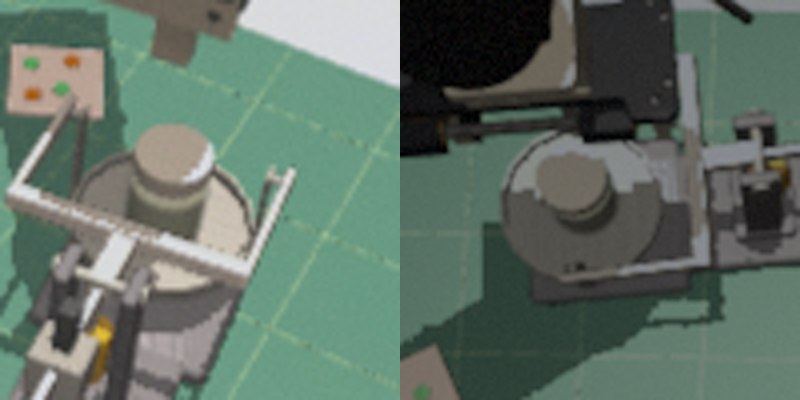

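Run:
```python
from h import *
s=r.get_state();print(s["joints"].round(1))
a=cv2.imread("pics/g9.png")
b=r.capture("top")[:,:,::-1];a=r.capture("scene")[:,:,::-1]
cv2.imwrite("pics/g10.png",np.hstack([cv2.resize(a[185:245,260:320],(400,400),interpolation=cv2.INTER_CUBIC),cv2.resize(b[115:175,240:300],(400,400),interpolation=cv2.INTER_CUBIC)]))
```

```text
[  34.5   16.    -0.9   -0.2  -73.3 -118.8]
```

View pics/g10.png

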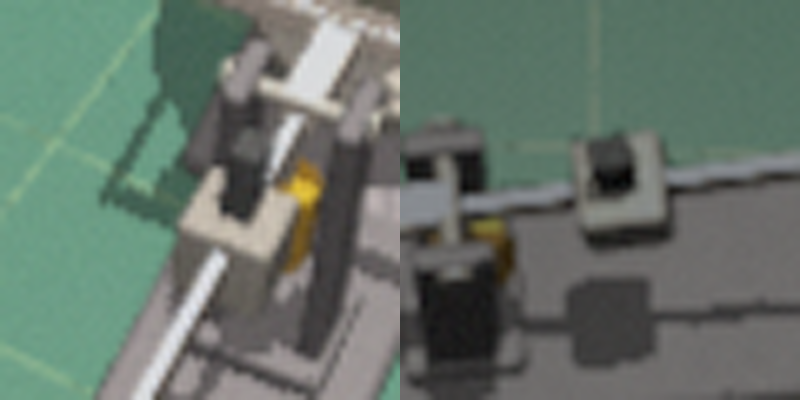

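Run:
```python
from h import *
print(tri((260+246*.15,185+147*.15),(240+212*.15,115+150*.15)))
piv=np.array([.625,.0505,.165]);yaw=np.radians(5.8)
def B(x,y,z,th=0):
    y,z=y*np.cos(th)-z*np.sin(th),z*np.cos(th)+y*np.sin(th)
    return piv+[x*np.cos(yaw)-y*np.sin(yaw),x*np.sin(yaw)+y*np.cos(yaw),z]
print(B(0,-.0582,.034,-.14),B(0,-.0582,.008,-.14))
```

```text
(array([ 0.63120268, -0.00569818,  0.20617405]), np.float64(0.0008940579707672559))
[ 0.63034447 -0.00211537  0.20678875] [ 0.63071112 -0.00572491  0.18104314]
```

>>> carry_out([
  [0,-0.008,0,0,0,0.11],
  [0.001,-0.015,0,0,0,0.12],
  [0.002,-0.017,0,0,0,0.12],
  [0.002,-0.017,0,0,0,0.12],
  [0.002,-0.017,0,0,0,0.12],
  [0.002,-0.017,0,0,0,0.12],
  [0.002,-0.017,0,0,0,0.12],
  [0.002,-0.017,0,0,0,0.12],
  [0.002,-0.017,0,0,0,0.12],
  [0.002,-0.017,0,0,0,0.12],
  [0.002,-0.017,0,0,0,0.12],
  [0.002,-0.012,0,0,0,0.12],
], fingers=-0.4, force=3)

```text
time_s: 11.53
tcp_pos: [0.6202, -0.0088, 0.2422]
eef_rot: [179.0, -1.8, -89.4]
contact_force: [0.9, -0.7, 0.1]
gripper_width: 0.0611
```

>>> carry_out([
  [0.006,0.001,0,0.02,-0.01,0.05],
  [0.004,0,0,0.012,-0.006,0.04],
  [0.001,0,0,0,0,0],
  [0,0,0,0,0,0],
])

```text
time_s: 11.87
tcp_pos: [0.6285, -0.0116, 0.2361]
eef_rot: [179.4, -0.0, -83.8]
contact_force: [0.8, 1.1, 0.6]
gripper_width: 0.0613
```

>>> carry_out([
  [0.002,0.003,-0.01,0,-0.01,-0.007],
  [0.001,0.001,-0.015,0,0,0],
  [0,0,-0.012,0,0,0],
  [0,0,-0.004,0,0,0],
  [0,0,0,0,0,0],
])

```text
time_s: 12.28
tcp_pos: [0.6296, -0.0068, 0.1909]
eef_rot: [179.7, -0.2, -84.6]
contact_force: [0.6, -0.4, 0.3]
gripper_width: 0.0615
```

>>> carry_out([
  [0.001,0,-0.005,0,0,0],
  [0,0,-0.003,0,0,0],
  [0,0,0,0,0,0],
])

```text
time_s: 12.53
tcp_pos: [0.6307, -0.0063, 0.1827]
eef_rot: [179.7, -0.3, -84.7]
contact_force: [-0.1, 0.7, 0.1]
gripper_width: 0.0616
```

Run:
```python
from h import *
b=r.capture("top")[:,:,::-1];a=r.capture("scene")[:,:,::-1]
s=r.get_state();print(s["tcp_pos"],s["eef_rot"],s["contact_force"])
cv2.imwrite("pics/g11.png",np.hstack([cv2.resize(a[165:265,240:340],(400,400),interpolation=cv2.INTER_CUBIC),cv2.resize(b[95:195,220:320],(400,400),interpolation=cv2.INTER_CUBIC)]))
```

```text
[ 0.63093146 -0.00635963  0.18331847] [179.72140882  -0.2501653  -84.66006072] [-0.29954003 -0.04767872 -0.38546898]
```

View pics/g11.png

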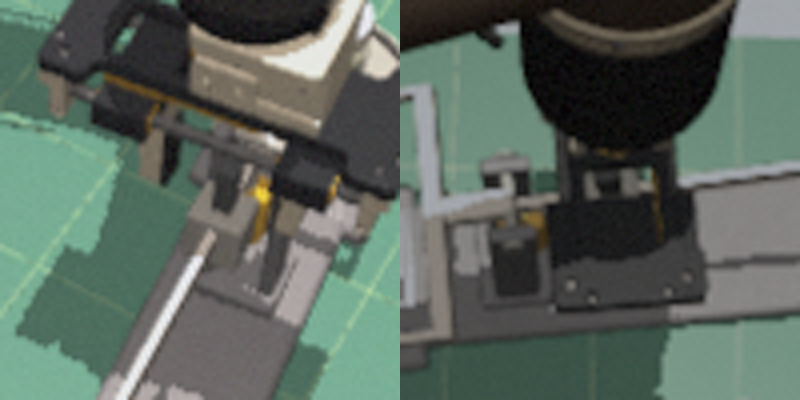

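>>> carry_out([
  [0,0,0,0,0,0],
  [0,0,0,0,0,0],
  [0,0,0,0,0,0],
  [0,0,0,0,0,0],
  [0,0,0,0,0,0],
  [0,0,0,0,0,0],
], fingers=1, force=5)

```text
time_s: 13.13
tcp_pos: [0.6318, -0.0064, 0.1853]
eef_rot: [179.9, -0.2, -84.7]
contact_force: [0.5, -0.5, -0.2]
gripper_width: 0.0268
```

>>> carry_out([
  [0,0,-0.002,0,0,0],
  [0,0,0,0,0,0],
  [0,0,0,0,0,0],
  [0,0,0,0,0,0],
])

```text
time_s: 13.47
tcp_pos: [0.6324, -0.0064, 0.1834]
eef_rot: [180.0, -0.2, -84.7]
contact_force: [-0.4, -0.1, 0.3]
gripper_width: 0.012
```

>>> carry_out([
  [0,-0.004,0.0005,0,0,0],
  [0.001,-0.007,0.001,0,0,0],
  [0.001,-0.008,0.001,0,0,0],
  [0.001,-0.008,0.001,0,0,0],
  [0.001,-0.008,0.001,0,0,0],
  [0,-0.004,0,0,0,0],
  [0,0,0,0,0,0],
])

```text
time_s: 14.05
tcp_pos: [0.6372, -0.0487, 0.1889]
eef_rot: [-179.9, -0.2, -84.6]
contact_force: [0.2, 2.6, 1.0]
gripper_width: 0.0121
```

Run:
```python
from h import *
b=r.capture("top")[:,:,::-1];a=r.capture("scene")[:,:,::-1]
s=r.get_state();print(s["tcp_pos"],s["eef_rot"],s["contact_force"],s["gripper_width"])
cv2.imwrite("pics/g12.png",np.hstack([cv2.resize(a[165:315,230:380],(400,400),interpolation=cv2.INTER_CUBIC),cv2.resize(b[95:195,220:320],(400,400),interpolation=cv2.INTER_CUBIC)]))
```

```text
[ 0.63717151 -0.0483055   0.18896539] [-179.95179148   -0.18028169  -84.6172421 ] [ 0.8307076  -0.92385581  1.82549   ] 0.012147630792675007
```

View pics/g12.png

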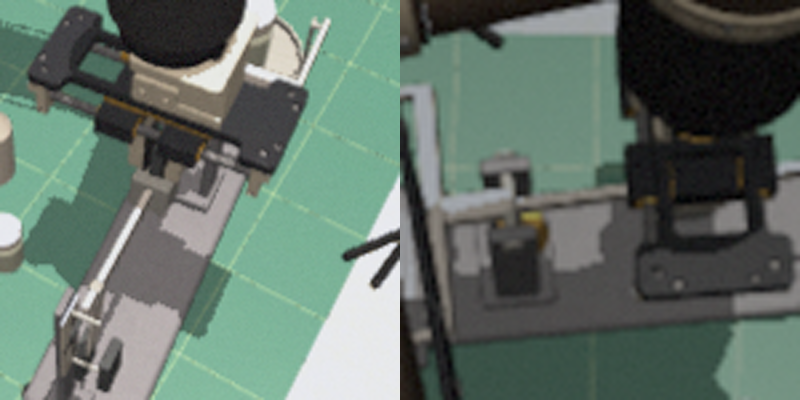

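>>> carry_out([
  [0,-0.004,0.0005,0,0,0],
  [0.001,-0.007,0.001,0,0,0],
  [0.001,-0.007,0.001,0,0,0],
  [0.001,-0.007,0.001,0,0,0],
  [0.001,-0.007,0.001,0,0,0],
  [0,-0.004,0.0005,0,0,0],
  [0,0,0,0,0,0],
])

```text
time_s: 14.73
tcp_pos: [0.6416, -0.087, 0.1938]
eef_rot: [-180.0, -0.1, -84.6]
contact_force: [1.0, 1.5, -0.5]
gripper_width: 0.0119
```

>>> carry_out([
  [0,0,0,0,0,0],
  [0,0,0,0,0,0],
  [0,0,0,0,0,0],
  [0,0,0,0,0,0],
  [0,0,0,0,0,0],
  [0,0,0,0,0,0],
], fingers=0.4)

```text
time_s: 15.23
tcp_pos: [0.64, -0.0884, 0.1933]
eef_rot: [179.8, -0.2, -84.6]
contact_force: [-0.3, 0.2, 0.6]
gripper_width: 0.0265
```

Run:
```python
from h import *
b=r.capture("top")[:,:,::-1];a=r.capture("scene")[:,:,::-1]
s=r.get_state();print(s["tcp_pos"],s["eef_rot"],s["contact_force"],s["gripper_width"])
cv2.imwrite("pics/g13.png",np.hstack([cv2.resize(a[140:240,280:380],(400,400),interpolation=cv2.INTER_CUBIC),cv2.resize(a[225:325,230:330],(400,400),interpolation=cv2.INTER_CUBIC)]))
```

```text
[ 0.64008744 -0.08836643  0.19335215] [179.85038714  -0.20010401 -84.62468847] [0.24302782 0.2866513  0.09197455] 0.02639105526928357
```

View pics/g13.png

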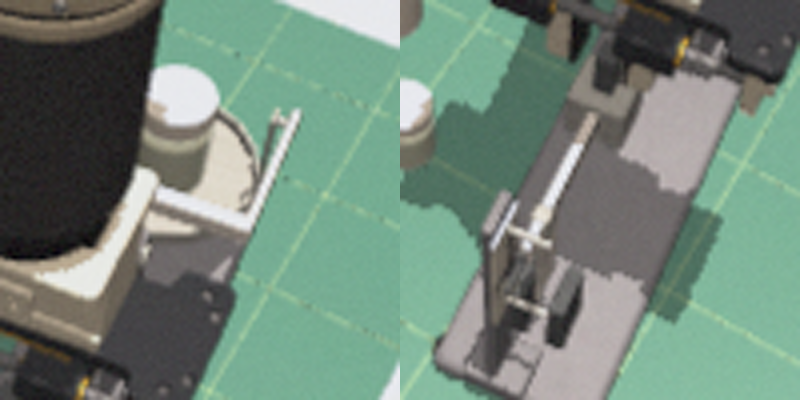

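>>> carry_out([
  [0,0,0.005,0,0,0],
  [0,0,0.002,0,0,0],
  [0,0,0,0,0,0],
  [0,0,0,0,0,0],
  [0,0,0,0,0,0],
  [0,0,0,0,0,0],
  [0,0,0,0,0,0],
  [0,0,0,0,0,0],
  [0,0,0,0,0,0],
  [0,0,0,0,0,0],
  [0,0,0,0,0,0],
  [0,0,0,0,0,0],
])

```text
time_s: 16.33
tcp_pos: [0.6401, -0.0881, 0.2012]
eef_rot: [179.9, -0.2, -84.6]
contact_force: [0.4, -0.2, 0.2]
gripper_width: 0.0257
```

```bash
cat > look.py <<'E'
from h import *
import sys
a=r.capture("scene")[:,:,::-1];cv2.imwrite(f"pics/raw_{sys.argv[1]}.png",a)
s=r.get_state();print(s["time_s"],s["tcp_pos"].round(4),s["eef_rot"].round(1),s["contact_force"].round(1),s["gripper_width"])
cv2.imwrite(f"pics/{sys.argv[1]}.png",np.hstack([cv2.resize(a[150:200,330:370],(400,500),interpolation=cv2.INTER_CUBIC),cv2.resize(a[270:320,235:275],(400,500),interpolation=cv2.INTER_CUBIC)]))
E
python3 look.py l1
```

```text
16.3833 [ 0.6401 -0.0881  0.2012] [179.9  -0.2 -84.6] [0.6 0.3 0.3] 0.026278927072248364
```

View pics/l1.png

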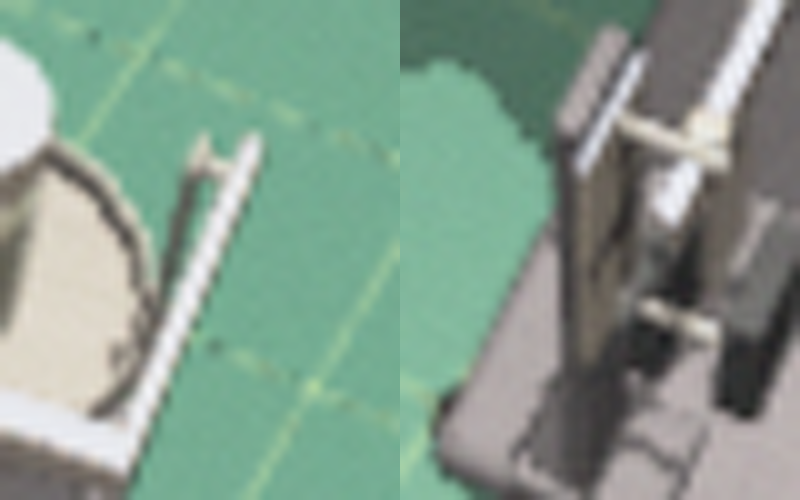

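```bash
cat > meas.py <<'E'
import cv2,numpy as np
def soft(a):
    a=a.astype(float);B,G,R=a[...,0],a[...,1],a[...,2]
    return np.clip((R-G+60)/60.,0,1)*np.clip((G-120)/80,0,1)
def tip(a,off=(0,0)):
    # a BGR scene image; off = (col,row) origin of a
    w=soft(a);c0,c1=352-off[0],362-off[0]
    p=w[150-off[1]:185-off[1],c0:c1].sum(1)
    # first rows where profile reaches 1.2
    i=np.argmax(p>1.2);return 150+i-(p[i]-1.2)/(p[i]-p[i-1]),p[max(i-2,0):i+4].round(2)
def shoulder(a,off=(0,0)):
    pass
if __name__=="__main__":
    print(tip(cv2.imread("pics/scene0.png")))
    g=cv2.imread("pics/g7.png")[:,:480];print(tip(cv2.resize(g,(60,60),interpolation=cv2.INTER_AREA),(320,150)))
    print(tip(cv2.imread("pics/raw_l1.png")))
    print(cv2.imread("pics/scene0.png")[158:168,350:362].sum(2)//3)
E
python3 meas.py; python3 look.py l2; python3 -c "
from meas import *
print(tip(cv2.imread('pics/raw_l2.png')))"
```

```text
(np.float64(160.11144617805166), array([1.06, 1.02, 2.61, 3.16, 4.13, 3.53]))
(np.float64(171.2928232904536), array([0.68, 0.84, 2.07, 2.53, 2.07, 1.7 ]))
(np.float64(162.50167747707448), array([0.91, 0.73, 1.66, 2.64, 3.02, 4.17]))
[[134 140 142 136 129 128 129 130 129 130 126 130]
 [129 136 140 138 132 136 128 128 126 131 130 129]
 [132 136 130 132 130 133 131 139 136 129 126 128]
 [163 160 131 127 138 195 185 136 143 145 135 131]
 [178 141 130 128 159 217 199 121 134 138 130 124]
 [176 188 182 164 203 209 163 123 128 129 128 128]
 [125 159 164 167 218 201 119 130 131 130 128 130]
 [ 88 110 121 179 216 173 114 128 132 128 131 130]
 [ 95 116 135 210 206 135 125 129 128 127 128 130]
 [111 132 166 218 198 118 130 130 128 129 129 127]]
16.4333 [ 0.6401 -0.0881  0.2012] [179.9  -0.2 -84.6] [-0.3  0.5 -0.6] 0.026394446040867908
(np.float64(162.63090824837812), array([0.91, 0.63, 1.53, 2.66, 3.08, 4.19]))
```

>>> carry_out([
  [0,0,0,0,0,0],
  [0,0,0,0,0,0],
  [0,0,0,0,0,0],
  [0,0,0,0,0,0],
  [0,0,0,0,0,0],
  [0,0,0,0,0,0],
  [0,0,0,0,0,0],
  [0,0,0,0,0,0],
  [0,0,0,0,0,0],
  [0,0,0,0,0,0],
])

```text
time_s: 17.27
tcp_pos: [0.6401, -0.0881, 0.2013]
eef_rot: [179.9, -0.2, -84.6]
contact_force: [-0.1, 0.1, 0.8]
gripper_width: 0.0266
```

```bash
python3 look.py l3; python3 -c "
from meas import *
print(tip(cv2.imread('pics/raw_l3.png')))"
```

```text
17.3167 [ 0.6401 -0.0881  0.2012] [179.9  -0.2 -84.6] [-1.2  0.5 -0.6] 0.025760849939205754
(np.float64(162.32143379663498), array([0.88, 0.74, 2.17, 2.96, 3.36, 4.17]))
```

View pics/l3.png

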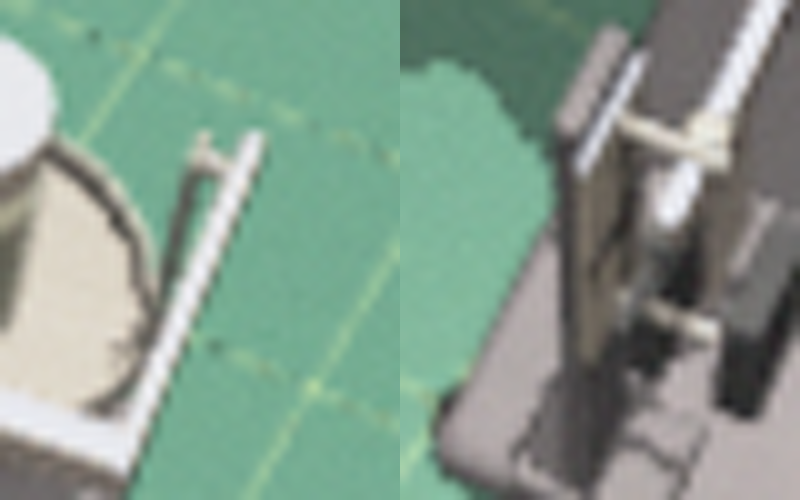

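>>> carry_out([
  [0,-0.003,-0.006,0,0,0],
  [0,-0.002,-0.01,0,0,0],
  [0,0,-0.01,0,0,0],
  [0,0,-0.006,0,0,0],
  [0,0,-0.002,0,0,0],
  [0,0,0,0,0,0],
])

```text
time_s: 17.82
tcp_pos: [0.6392, -0.0938, 0.1624]
eef_rot: [179.8, -0.2, -84.6]
contact_force: [-0.3, -0.3, 0.8]
gripper_width: 0.0262
```

>>> carry_out([
  [0,0,0,0,0,0],
  [0,0,0,0,0,0],
  [0,0,0,0,0,0],
  [0,0,0,0,0,0],
], fingers=1, force=4)

```text
time_s: 18.15
tcp_pos: [0.6424, -0.0935, 0.1634]
eef_rot: [-179.9, -0.2, -84.6]
contact_force: [-3.1, -0.9, -0.4]
gripper_width: 0.0124
```

```bash
python3 look.py l4; python3 -c "
from meas import *
print(tip(cv2.imread('pics/raw_l4.png')))"
```

```text
18.2 [ 0.6423 -0.0935  0.1634] [-179.9   -0.2  -84.6] [ 1.4 -0.  -1.6] 0.012273463236037379
(np.float64(163.0299929922915), array([0.72, 1.16, 2.64, 3.02, 4.26, 3.55]))
```

>>> carry_out([
  [0,0.002,0,0,0,0],
  [0,0.0015,0,0,0,0],
  [0,0.0005,0,0,0,0],
  [0,0,0,0,0,0],
])

```text
time_s: 18.53
tcp_pos: [0.6419, -0.0898, 0.1641]
eef_rot: [-179.9, -0.3, -84.6]
contact_force: [1.0, -1.4, 0.2]
gripper_width: 0.0121
```

>>> carry_out([
  [0,0.001,0,0,0,0],
  [0,0,0,0,0,0],
])

```text
time_s: 18.7
tcp_pos: [0.6418, -0.0888, 0.1642]
eef_rot: [-179.9, -0.3, -84.6]
contact_force: [0.2, -0.5, -0.1]
gripper_width: 0.0122
```

>>> carry_out([
  [0,0,0.003,0,0,0],
  [0,0,0.003,0,0,0],
  [0,0,0.002,0,0,0],
  [0,0,0,0,0,0],
])

```text
time_s: 19.03
tcp_pos: [0.6417, -0.0878, 0.1727]
eef_rot: [-179.9, -0.2, -84.6]
contact_force: [-0.3, -0.9, -0.9]
gripper_width: 0.012
```

```bash
python3 look.py l5; python3 -c "
from meas import *
print(tip(cv2.imread('pics/raw_l5.png')))"
```

```text
19.0833 [ 0.6417 -0.0879  0.1726] [-179.9   -0.2  -84.6] [-0.7  0.4 -0.3] 0.012358630953458984
(np.float64(165.45146014206787), array([0.47, 0.6 , 1.92, 2.96, 3.21, 3.36]))
```

>>> carry_out([
  [0,0,0,0,0,0],
  [0,0,0,0,0,0],
  [0,0,0.003,0,0,0],
  [0,0,0.01,0,0,0],
  [0,0,0.01,0,0,0],
  [0,0,0.01,0,0,0],
  [0,0,0.005,0,0,0],
  [0,0,0,0,0,0],
  [0,0,0,0,0,0],
  [0,0,0,0,0,0],
  [0,0,0,0,0,0],
  [0,0,0,0,0,0],
], fingers=0.4)

```text
time_s: 20.08
tcp_pos: [0.6419, -0.0881, 0.2163]
eef_rot: [-179.8, -0.2, -84.6]
contact_force: [0.6, 1.1, 0.1]
gripper_width: 0.0261
```

>>> carry_out([
  [0,0,0,0,0,0],
  [0,0,0,0,0,0],
  [0,0,0,0,0,0],
  [0,0,0,0,0,0],
  [0,0,0,0,0,0],
  [0,0,0,0,0,0],
  [0,0,0,0,0,0],
  [0,0,0,0,0,0],
  [0,0,0,0,0,0],
  [0,0,0,0,0,0],
  [0,0,0,0,0,0],
  [0,0,0,0,0,0],
])

```text
time_s: 21.08
tcp_pos: [0.6412, -0.0882, 0.2146]
eef_rot: [-180.0, -0.2, -84.6]
contact_force: [-0.4, 0.8, 0.3]
gripper_width: 0.0262
```

```bash
python3 look.py l6; python3 look.py l7; python3 -c "
from meas import *
for i in '67':print(tip(cv2.imread('pics/raw_l%s.png'%i)))"
```

```text
21.1333 [ 0.6412 -0.0881  0.2146] [-180.    -0.2  -84.6] [ 1.1  0.2 -0.6] 0.026431106019203395
21.1833 [ 0.6412 -0.0881  0.2146] [-180.    -0.2  -84.6] [-0.2 -0.3  0.5] 0.02657388827233234
(np.float64(165.40744055228842), array([0.41, 0.54, 2.17, 3.12, 3.22, 3.36]))
(np.float64(165.3792740662809), array([0.48, 0.6 , 2.18, 3.12, 3.18, 3.42]))
```

View pics/l6.png

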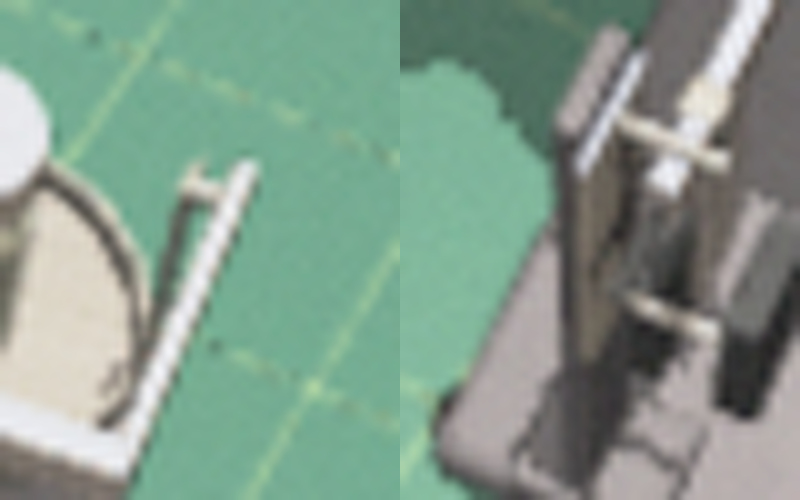

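Run:
```python
from h import *
a0=cv2.imread("pics/scene0.png")[270:310,240:280]
g=cv2.resize(cv2.imread("pics/g7.png")[:,480:],(40,40),interpolation=cv2.INTER_AREA)
L=lambda n:cv2.imread(f"pics/raw_{n}.png")[270:310,240:280]
def end(a):
    v=a.min(2).astype(float)
    p=np.sort(v[:, 18:34],1)[:,-3:].mean(1) # brightest 3 px per row
    # lowest crossing of 160 scanning down over rows 5..30
    i=max(k for k in range(5,30) if p[k]>165 and p[k+1]<=165)
    return 270+i+(p[i]-165)/(p[i]-p[i+1]),p[i-2:i+4].round()
for n,a in(("+.14",a0),("-.14",g),("l3",L("l3")),("l6",L("l6")),("l7",L("l7"))): print(n,end(a))
piv=np.array([.625,.0505,.165]);yaw=np.radians(5.8)
def B(x,y,z,th=0):
    y,z=y*np.cos(th)-z*np.sin(th),z*np.cos(th)+y*np.sin(th)
    return piv+[x*np.cos(yaw)-y*np.sin(yaw),x*np.sin(yaw)+y*np.cos(yaw),z]
for y in(-.24,-.25): print([(t,proj("scene",B(.001,y,-.004,t)).round(2)) for t in(.14,.08,0,-.14)])
print([(t,proj("scene",B(.075,.149,.007,t)).round(2)) for t in(.14,.08,0,-.14)])
```

```text
+.14 (np.float64(293.9424460431655), array([208., 199., 209., 162., 102.,  99.]))
-.14 (np.float64(284.95652173913044), array([171., 172., 172., 165., 159., 160.]))
l3 (np.float64(291.9507042253521), array([224., 227., 210., 163., 133., 130.]))
l6 (np.float64(288.6898734177215), array([212., 223., 201., 149., 155., 164.]))
l7 (np.float64(288.69032258064516), array([214., 223., 201., 149., 157., 163.]))
[(0.14, array([261.47, 292.32])), (0.08, array([261.12, 290.03])), (0, array([260.93, 286.3 ])), (-0.14, array([261.4 , 277.83]))]
[(0.14, array([259.39, 296.64])), (0.08, array([258.99, 294.31])), (0, array([258.75, 290.47])), (-0.14, array([259.18, 281.71]))]
[(0.14, array([356.74, 161.27])), (0.08, array([356.21, 163.39])), (0, array([355.41, 166.42])), (-0.14, array([353.76, 172.18]))]
```

Run:
```python
import cv2,numpy as np
o=[]
for n in("scene0","raw_l3","raw_l7"):
    a=cv2.imread(f"pics/{n}.png")[268:318,245:275].astype(float)
    a=np.clip((a/255)**.55*255,0,255).astype(np.uint8)
    o.append(cv2.resize(a,(260,500),interpolation=cv2.INTER_NEAREST if 0 else cv2.INTER_LANCZOS4))
cv2.imwrite("pics/z1.png",np.hstack(o))
```

```text
(no output)
```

View pics/z1.png

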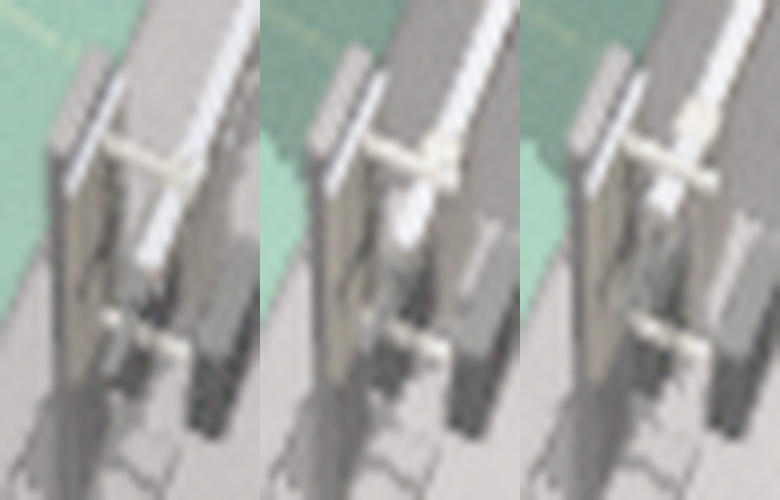

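```bash
cat > m2.py <<'E'
from h import *
import sys
piv=np.array([.6275,.0505,.165]);yaw=np.radians(5.8)
def B(x,y,z,th=0):
    y,z=y*np.cos(th)-z*np.sin(th),z*np.cos(th)+y*np.sin(th)
    return piv+[x*np.cos(yaw)-y*np.sin(yaw),x*np.sin(yaw)+y*np.cos(yaw),z]
def colat(x,z,ys,th,row):
    P=np.array([proj("scene",B(x,y,z,th)) for y in ys]);i=np.argsort(P[:,1]);return np.interp(row,P[i,1],P[i,0])
def cen(a,row,pc,hw=6):
    v=a[row,int(round(pc))-hw:int(round(pc))+hw+1].astype(float).min(1)
    bg=np.median(v);w=np.clip(v-bg-25,0,None);c=np.arange(len(w))+int(round(pc))-hw
    k=np.argmax(w);m=abs(np.arange(len(w))-k)<=3
    return (w*m*c).sum()/(w*m).sum()
def est(a,a0,x,z,ys,rows):
    out=[]
    ths=np.linspace(-.14,.14,57)
    for row in rows:
        d0=cen(a0,row,colat(x,z,ys,.14,row))-colat(x,z,ys,.14,row)
        cols=np.array([colat(x,z,ys,t,row) for t in ths])+d0
        c=cen(a,row,colat(x,z,ys,float(sys.argv[2]),row))
        i=np.argsort(cols);out.append(np.interp(c,cols[i],ths[i]))
    return np.array(out)
a0=cv2.imread("pics/scene0.png");a=cv2.imread(sys.argv[1])
yb=np.linspace(-.26,-.05,60);ya=np.linspace(.03,.15,40)
e=est(a,a0,.001,-.004,yb,range(262,278));print("bar",e.round(3),np.median(e).round(4))
e=est(a,a0,.075,.007,ya,range(170,192));print("arm",e.round(3),np.median(e).round(4))
E
for p in "raw_l3 .08" "raw_l6 0" "raw_l7 0"; do set -- $p; python3 m2.py pics/$1.png $2; done
```

```text
bar [0.084 0.072 0.066 0.083 0.076 0.083 0.079 0.083 0.081 0.074 0.087 0.079
 0.09  0.081 0.091 0.084] 0.0818
arm [ 0.082  0.078  0.104  0.071  0.124  0.077  0.065  0.076  0.077  0.115
  0.083  0.089  0.093 -0.01   0.009  0.088  0.14   0.094  0.09   0.095
  0.063 -0.139] 0.0825
bar [ 0.005  0.013  0.009  0.008 -0.001  0.007  0.003  0.012  0.005  0.009
  0.009  0.011  0.007  0.016  0.01   0.012] 0.0086
arm [ 0.045 -0.016  0.035  0.01   0.049  0.041 -0.001  0.032  0.001  0.001
  0.007  0.021  0.078 -0.055 -0.015 -0.01   0.041  0.065  0.016  0.14
 -0.077 -0.14 ] 0.0129
bar [0.004 0.013 0.009 0.008 0.    0.006 0.002 0.012 0.004 0.009 0.009 0.011
 0.007 0.016 0.01  0.015] 0.0087
arm [ 0.048 -0.015  0.038  0.008  0.044  0.041  0.002  0.032  0.003 -0.001
  0.005  0.021  0.077 -0.059 -0.011 -0.007  0.042  0.074  0.036  0.14
 -0.074 -0.14 ] 0.0147
```

```bash
python3 - <<'E'
import cv2,numpy as np
for n in("g6","g5"):
    g=cv2.resize(cv2.imread(f"pics/{n}.png")[:,400:],(100,100),interpolation=cv2.INTER_AREA)
    a=cv2.imread("pics/scene0.png");a[225:325,230:330]=g;cv2.imwrite(f"pics/re_{n}.png",a)
E
python3 m2.py pics/re_g6.png -.13|head -2; python3 m2.py pics/re_g5.png -.02|head -2; python3 m2.py pics/raw_l5.png 0|head -2
```

```text
bar [-0.131 -0.129 -0.128 -0.136 -0.134 -0.134 -0.13  -0.125 -0.13  -0.14
 -0.14  -0.137 -0.132 -0.127 -0.132 -0.128] -0.1312
bar [ 0.004 -0.     0.003 -0.006 -0.004  0.006 -0.    -0.     0.002 -0.006
 -0.     0.     0.004  0.001  0.004  0.01 ] 0.0007
bar [0.005 0.004 0.009 0.006 0.001 0.005 0.004 0.008 0.006 0.005 0.007 0.009
 0.007 0.014 0.01  0.01 ] 0.0064
```

>>> carry_out([
  [0,0,0.015,0,0,0],
  [0,0,0.03,0,0,0],
  [0,0,0.03,0,0,0],
  [-0.02,-0.01,0.02,0,0,0],
  [-0.03,-0.02,0,0,0,0],
  [-0.03,-0.02,0,0,0,0],
  [-0.03,-0.02,0,0,0,0],
  [-0.02,-0.01,0,0,0,0],
  [0,0,0,0,0,0],
  [0,0,0,0,0,0],
  [0,0,0,0,0,0],
  [0,0,0,0,0,0],
])

```text
time_s: 22.18
tcp_pos: [0.5051, -0.1703, 0.3128]
eef_rot: [-180.0, -0.3, -84.5]
contact_force: [-0.5, -0.0, 0.2]
gripper_width: 0.0264
```

>>> carry_out([
  [0,0,0,0,0,0],
  [0,0,0,0,0,0],
  [0,0,0,0,0,0],
  [0,0,0,0,0,0],
  [0,0,0,0,0,0],
  [0,0,0,0,0,0],
  [0,0,0,0,0,0],
  [0,0,0,0,0,0],
  [0,0,0,0,0,0],
  [0,0,0,0,0,0],
  [0,0,0,0,0,0],
  [0,0,0,0,0,0],
])

```text
time_s: 23.18
tcp_pos: [0.5079, -0.1684, 0.3106]
eef_rot: [179.8, -0.3, -84.4]
contact_force: [0.2, 0.1, -0.6]
gripper_width: 0.0265
```

```bash
python3 look.py l8; python3 m2.py pics/raw_l8.png 0
python3 - <<'E'
from h import *
from meas import tip
a=cv2.imread("pics/raw_l8.png");print(tip(a))
b=r.capture("top")[:,:,::-1]
cv2.imwrite("pics/f1.png",np.hstack([cv2.resize(a[130:330,200:400],(400,400),interpolation=cv2.INTER_CUBIC),cv2.resize(b[80:230,150:300],(400,400),interpolation=cv2.INTER_CUBIC)]))
E
```

```text
23.2333 [ 0.5079 -0.1684  0.3106] [179.8  -0.3 -84.4] [0.9 0.6 0.4] 0.0263420780848223
bar [ 0.009  0.005  0.011 -0.     0.002  0.001  0.004 -0.001  0.007 -0.001
  0.009  0.009  0.008  0.012  0.011  0.013] 0.0079
arm [ 0.046 -0.016  0.039  0.011  0.048  0.042 -0.002  0.033  0.003  0.003
  0.01   0.021  0.08  -0.057 -0.01  -0.011  0.044  0.071  0.021  0.14
 -0.07  -0.14 ] 0.0159
(np.float64(165.39982491245624), array([0.52, 0.53, 2.2 , 3.12, 3.18, 3.39]))
```

View pics/f1.png

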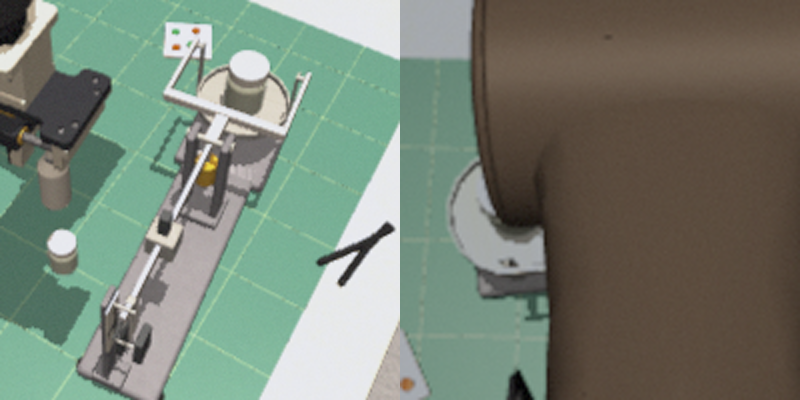

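Run:
```python
import cv2,numpy as np
a=cv2.imread("pics/raw_l8.png")[275:315,240:275].astype(float)
a=np.clip((a/255)**.5*255,0,255).astype(np.uint8)
cv2.imwrite("pics/z2.png",cv2.resize(a,(525,600),interpolation=cv2.INTER_LANCZOS4))
```

```text
(no output)
```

View pics/z2.png

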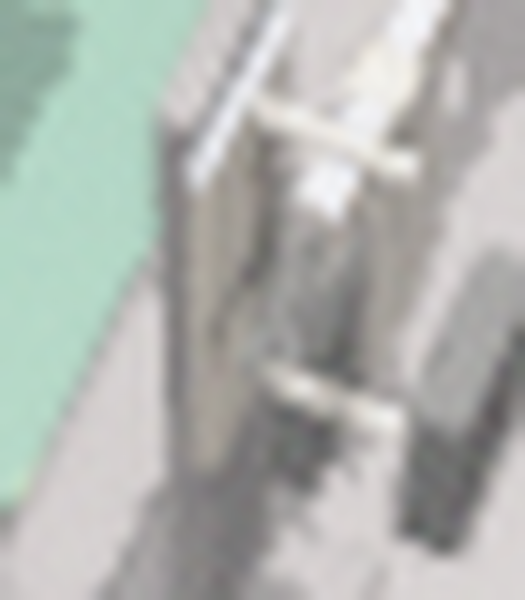

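```bash
python3 -c "
from plant import r
print(r.close_job(), r.get_state()['time_s'])"
```

```text
the job is handed in; nothing more can be done
the job is handed in; nothing more can be done
```

I weighed the largest jar (scene pixel 191, 241): it is on the hung pan, and the beam floats free and rests level as far as the cameras can tell. I handed the job in at about 23 s with the arm clear.

- **Placing the jar:** I lowered it upright into the middle of the pan. The pan reached its lower stop under the jar with a brief press of about 6 N, below the 15 N limit. I eased off to a few newtons before letting go.
- **Setting the poise:** I slid it out by its tab with a 4–5 N grip. It went too far, leaving the beam at about +0.08 rad, so I slid it back 4.7 mm. It now stands at about 0.099 m, which puts the jar at roughly 200 g. While sliding back and levelling I held the beam by the tab, then let it go.
- **Last checks:** The beam held the same angle for about 3 s after release. The jar is upright and near the centre of the pan, and the other things on the bench look undisturbed.
- **Where the checks disagreed:** Readings for the final tilt did not fully agree:

| Reading | Tilt (rad) |
|---|---|
| Fork-arm tip | about 0 |
| Bar line from the upper stop | +0.008 |
| Bar line corrected against both stops | about +0.003 |
| Bar end (rough) | about +0.02 |
| Fork-arm edge (very scattered) | about +0.015 |

- **What I could not check:** The pointer against the zero line was too small to see in the pictures. I judged "level" from the beam itself.

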